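Take the left-hand-threaded hub cap off a bench fan

TASK

Unscrew the hub cap from the fan that lies on its back and stand it upright in the steel tray, set down and not dropped. The cap has a left-hand thread, so it loosens clockwise (seen from above). The shaft is fragile: let the cap climb as it unscrews, and never pull, press or force it sideways on the shaft with more than about 15 N; leave the other things on the bench where they are.

Things in the scene. Friction and masses are not known exactly. Their poses are not given: they have to be found in the camera images.
- cap: Dark plastic hub cap, 60 g: hollow cup 41 mm across, 28 mm high, open below, with two inner lugs; bar grip on top, 51 mm high in all. Origin: centre of its lower rim; z up, x along the bar. On the shaft it has about 1 mm of play sideways and up and down. It loosens clockwise from above (yaw decreasing), climbing a few mm per radian, how much must be felt; anticlockwise it meets a hard stop.
- cap_grip (a point): Middle of the cap's bar grip, on the cap's axis, 40 mm above its rim; axes as the cap's. The bar is 44 mm long (x), 12 mm wide (y: fingers close along y), from 28 to 51 mm above the rim. A half turn gives the same shape.
- fan: Black fan frame, 116 mm square, 30 mm high, on a 124 mm plate, fixed to the bench, lying on its back. Origin: centre of the plate's underside, on the shaft axis. Hub top 34 mm above it; the cap's rim 41 to 49 mm above it while threaded.
- rotor: Grey hub (48 mm), 7 blades and shaft of the fan, on its shaft axis; same origin height as the fan. It turns along loosely with the cap, clockwise for 0.4 to 1.0 rad (varying) until its lock holds it; only then does the cap climb, and comes free after 1.7 to 2.2 rad more, so take two or more grasps. Until free the cap cannot be lifted: a light slow pull (7 N) tells.
- shaft_end (a point): Upper end of the upright steel shaft, 59 mm above the fan's origin, on the axis, hidden in the cap; 20 mm thick, 30 mm over its left-hand thread. A spring washer below the cap presses it up with about 4 N, so a hand that lets itself be pushed up by 3 N follows the thread. Once free the cap rises a little by itself and rests loosely on the washer.
- tray: Shallow plain steel parts tray, fixed to the bench, 110 x 90 x 16 mm (x, y, z), walls and floor 3 mm thick. Origin: centre of its underside; the inner floor lies 3 mm above it.
- spool: Bystander: small spool of solder braid, 52 mm across, 12 mm high, lying flat; origin at the centre of its underside.
- syringe: Bystander: flux syringe, 89 mm long, 19 mm thick, lying on the bench; origin at its middle, on the underside.
- snap_box: Bystander: small closed plastic box, 35 x 51 x 19 mm; origin at the centre of its underside.

How it is judged:
On the way, in this order (a step that is already met when the one before it is completed fails the run):
1. the cap is off the shaft: its rim is above the shaft's end (z of cap in the frame of fan above 0.066 m), for 0.1 s.
2. the cap is brought down upright into the tray in the gripper: its rim within 8 mm of the tray floor while the fingers hold it (z of cap in the frame of tray below 0.011 m and horizontal distance between cap and tray below 0.05 m and contact force between the fingers and cap above 1 N and angle between cap's own z axis and vertical below 0.2 rad), for 0.1 s.
At the end, for the whole second after the job is handed in: The cap stands upright (within 0.1 rad) on the floor of the steel tray, wholly inside its walls (rim less than 3 mm above the floor), released and at rest (x of cap in the frame of tray between -0.036 and 0.036 m and y of cap in the frame of tray between -0.026 and 0.026 m and z of cap in the frame of tray below 0.006 m and angle between cap's own z axis and vertical below 0.1 rad and contact force between the fingers and cap below 0.1 N and linear speed of cap below 0.02 m/s); the robot touches nothing.
It fails at once if the cap is pulled, pressed or forced sideways on the shaft and its thread with more than 28 N in all (the spring washer's own 10 N included) (contact force between cap and rotor above 28 N).
It fails at once if a bystander is moved by more than 30 mm (distance of any of spool, syringe, snap_box from where it was at the start of the episode above 0.03 m).
It also fails if it takes over 69 s, if anything falls off the work surface, if the arm or the gripper's body presses on something with over 40 N, if the wrist force passes 120 N, or if a joint passes its speed limit or range.

ROBOT

A 7-joint arm with a two-finger parallel gripper is mounted at the origin on a cart in front of the work surface, level with it; the furniture and walls round the work are solid. World frame = base frame: x ahead of the robot, y to its left, z up, the work surface at z = 0. Lengths are in m, angles in rad, forces in N, time in s.
With the tool pointing down it reaches from about 0.425 to 0.925 m from the base axis. Payload 6.8 kg.
Tool frame: the origin (TCP) lies on the mounting face of the last link; the fingertips stand 173 mm ahead of it and the grasp point (between the pads) lies 155 mm ahead of it; z points along the fingers, y is the line along which they close (so a half turn about z gives the same grasp; the last joint's range is limited). The gripper opens to 85 mm and grips with 20 to 120 N. Pads are 22 mm wide; open, the fingers measure 114 mm over their backs; the gripper's body (76 mm by 85 mm) begins 54 mm behind the grasp point. The pads swing forward as they close: fully open they stand 13 mm farther back than shut.
Start: joints at [-1.298, 0.477, 0.022, 1.555, -0.011, 1.109, -0.083], TCP at [0.251, 0.627, 0.405] pointing down, gripper open.
Joint ranges: [-2.96, 2.96], [-0.34, 2.1], [-1.41, 1.46], [0.24, 2.44], [-1.37, 4.51], [0.17, 1.92], [-2.96, 2.96]. Speed limits (rad/s): [2.39, 2.39, 3.14, 3.14, 3.14, 3.14, 3.14].

INTERFACE

Orientations are given as a unit quaternion [w, x, y, z].
In Python, from station import bot gives the robot as it stands. The module is installed in compiled form; this text tells all that it offers.
- The arm moves only by the shell command python3 -m pendant 'ROWS' [FORCE]. ROWS is JSON, a list of rows, each a list of 5 numbers: the finger opening in m, from 0 to 0.0854, then the shift along the tool's x, y, z in m, then the turn about the tool's z in degrees. In form: [[jaw, x, y, z, yaw], ...]. A call has 1 to 12 rows; each row shifts and turns the commanded pose from where the row before left it, along the tool's axes as they then stand; what a row does not reach is not made up. A row lasts 1/12 s, in which the tool goes at most 41.7 mm and 7.16 degrees, less where a joint would pass 70% of its speed; a pose out of reach is approached as far as the arm can. A call with a gripper value outside its range is refused whole. The fingers move at their own pace and stop on an object; FORCE is the grip in N (left out, the last holds). Time passes only in rows, so rows that do not move let the fingers close. It gives the time, the measured TCP pose, the force, the opening and the grip force at its end, in the units of the state.
- bot.get_obs(): the state, without advancing time (a new reading comes with each control period).
- bot.read_camera(name): name is "scene" or "top"; returns (picture, depth): 420x560x3 uint8, blue, green, red; 420x560 float32, m along the optical axis (not along the pixel's ray), 0 where there is no reading.
- bot.camera_model(name): a dict with "intrinsics" (3x3 intrinsics, pixels), "R" (3x3) and "t" (3): a world point X has camera coordinates R X + t. Camera axes: x right, y down, z forward; pixel columns grow to the right and rows downward; lengths in m; the calibration is good to about 2 mm. A picture is of the moment at which its call begins. camera_model takes no time and is no camera call.
- bot.hand_in(): hands the job in; it is judged then, once.
Trained networks look in the newest picture that a camera, given by its name, has taken for a name from the list of things; names that differ only in an ending like _2 or _b are one class to them, and where a whole thing is asked for, a point or a joint stands for the part that bears it (a point fixed in the world has none). Each returns a list of dicts, best first, with "score" (0 to 1); they miss things now and then, are a little off and sometimes report something else, mostly with a low value. They report only what shows in the picture. A call takes as long as a camera call.
- bot.boxes_of(name, camera): "at" ([column, row] in pixels, amid what is visible of it).
- bot.trace(name, camera): "mask" (420x560 bool, what is visible of it) and "at" ([column, row] in pixels, amid what is visible of it).
- bot.pinpoint(name, camera): "at" ([column, row] in pixels: a listed point, or the origin of a listed thing).
The state is a dict: "t": time; "q": joint angles; "joint_vel": joint speeds; "joint_torque": joint torques, N m; "eef_pos": TCP position; "tool_rot": TCP orientation; "contact_force": force on the tool from outside, world axes, zero at the start; "torque": the same for the moment, N m; "gripper_width": opening from 0.0 (shut) to 1.0 (fully open); "grasp_force": force on a finger pad.
Only numpy, scipy, OpenCV 4.12 (cv2) and the standard library are available. Lean on these libraries where they do the work, as an engineer would, in place of code of your own. Each camera call takes 0.05 s, during which the arm holds its last target. There are 200 camera calls.

## Working session

There is one attempt and no reset: what is moved stays moved. The work goes in short steps, Python scripts to look and compute and a shell command to move; the robot and the scene stay as the last step left them, time stands still between calls to the robot, and variables do not carry over. Pictures are saved under pics/ and viewed, at most 10 in all, crops included, and the job is handed in when it is done.

```bash
mkdir -p pics; cat > h.py <<'E'
from station import bot
import numpy as np, cv2
def ray(cam,uv):
    m=bot.camera_model(cam);K=np.array(m["intrinsics"]);R=np.array(m["R"]);t=np.array(m["t"])
    d=R.T@np.linalg.inv(K)@np.array([uv[0],uv[1],1.]);return -R.T@t,d
def atz(cam,uv,z):
    o,d=ray(cam,uv);return o+d*(z-o[2])/d[2]
def cloud(cam,depth):
    o,_=ray(cam,(0,0));m=bot.camera_model(cam);K=np.array(m["intrinsics"]);R=np.array(m["R"])
    v,u=np.mgrid[0:420,0:560];p=np.stack([u,v,np.ones_like(u)],-1)@np.linalg.inv(K).T*depth[...,None]
    return p@R+o
E
python3 - <<'E'
from h import *
o=bot.get_obs();print(o["t"],o["eef_pos"],o["tool_rot"],o["gripper_width"],o["contact_force"])
ds={}
for c in("top","scene"):
    im,d=bot.read_camera(c);cv2.imwrite(f"pics/{c}0.png",im);ds[c]=cloud(c,d)
    print(c,ray(c,(280,210)))
for n,z in [("cap_grip",.085),("cap",.045),("fan",0),("tray",0),("shaft_end",.059),("spool",0),("syringe",0),("snap_box",0)]:
  for c in("top","scene"):
    for r in bot.pinpoint(n,c)[:1]:
        print(n,c,np.round(r["at"]),round(r["score"],2),atz(c,r["at"],z).round(4))
for c in("top","scene"):
  for n in("cap","tray"):
    for r in bot.trace(n,c)[:1]:
        P=ds[c][r["mask"]];print(n,c,r["score"],np.percentile(P,[2,50,98],axis=0).round(4).tolist())
        top=P[P[:,2]>np.percentile(P[:,2],98)-.006]
        print(cv2.minAreaRect(top[:,:2].astype(np.float32)*1000), len(top))
E
```

```text
0.0 [0.25075443 0.62637985 0.40371184] [-1.06708556e-04  1.89216117e-01  9.81935013e-01 -9.37736322e-04] 1.000847132337639 [ 0.48646972 -0.421033   -0.27323275]
top (array([0.54212134, 0.02180237, 0.99465232]), array([ 0.08141678, -0.04044017, -0.99589145]))
scene (array([0.0792789 , 0.5969497 , 0.52902219]), array([ 0.567752  , -0.66739064, -0.48207783]))
cap_grip top [214. 281.] 0.61 [0.4868 0.0998 0.085 ]
cap top [219. 277.] 0.71 [0.4921 0.094  0.045 ]
cap scene [291. 270.] 0.84 [0.4781 0.0937 0.045 ]
fan top [219. 279.] 0.57 [0.4859 0.0969 0.    ]
fan scene [286. 288.] 0.65 [0.4854 0.0975 0.    ]
tray top [336. 289.] 0.58 [ 0.4708 -0.1313  0.    ]
tray scene [352. 243.] 0.61 [ 0.4773 -0.1289  0.    ]
shaft_end top [218. 278.] 0.91 [0.4904 0.0958 0.059 ]
shaft_end scene [288. 265.] 0.9 [0.4812 0.098  0.059 ]
spool scene [219. 245.] 0.86 [0.6972 0.0827 0.    ]
syringe top [354. 173.] 0.59 [ 0.7017 -0.1645  0.    ]
syringe scene [290. 209.] 0.64 [ 0.6864 -0.1582  0.    ]
snap_box top [163. 160.] 0.68 [0.717  0.2142 0.    ]
snap_box scene [164. 262.] 0.77 [0.732  0.2061 0.    ]
cap top 0.63 [[0.4442, 0.0567, 0.003], [0.4947, 0.0932, 0.0182], [0.5328, 0.1453, 0.0356]]
((509.88690185546875, 58.427310943603516), (44.96078872680664, 94.68509674072266), 27.361560821533203) 77
tray top 0.63 [[0.4161, -0.1837, -0.0009], [0.4723, -0.1328, 0.003], [0.531, -0.08, 0.0171]]
((505.7786560058594, -98.30517578125), (221.4292755126953, 118.13346862792969), 45.084877014160156) 319
cap scene 0.8 [[0.4658, 0.0831, 0.0334], [0.479, 0.1045, 0.0692], [0.4995, 0.1168, 0.093]]
((277.25811767578125, 337.5018310546875), (40.85601806640625, 651.434326171875), 40.935211181640625) 124
tray scene 0.7 [[0.4077, -0.1912, -0.0006], [0.4708, -0.1374, 0.003], [0.529, -0.0743, 0.0158]]
((309.8511962890625, 220.7021484375), (109.3985824584961, 875.7483520507812), 24.380327224731445) 287
```

```bash
python3 - <<'E'
import cv2,numpy as np
a=cv2.imread("pics/top0.png");b=cv2.imread("pics/scene0.png")
x=cv2.resize(a[245:315,180:250],(400,400),interpolation=cv2.INTER_CUBIC);y=cv2.resize(b[220:310,240:330],(400,400),interpolation=cv2.INTER_CUBIC)
cv2.imwrite("pics/crop0.png",np.clip(np.hstack([x,y])*1.6,0,255).astype(np.uint8))
E
```

```text
(no output)
```

View pics/top0.png

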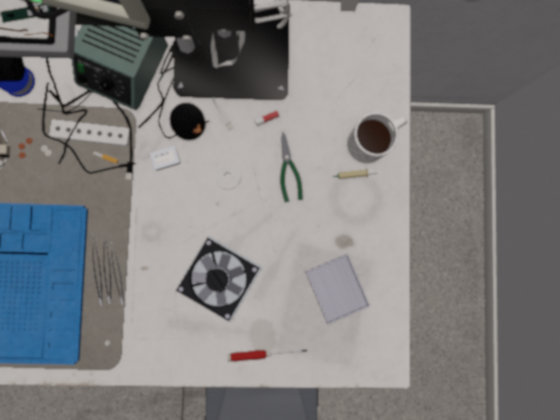

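View pics/crop0.png

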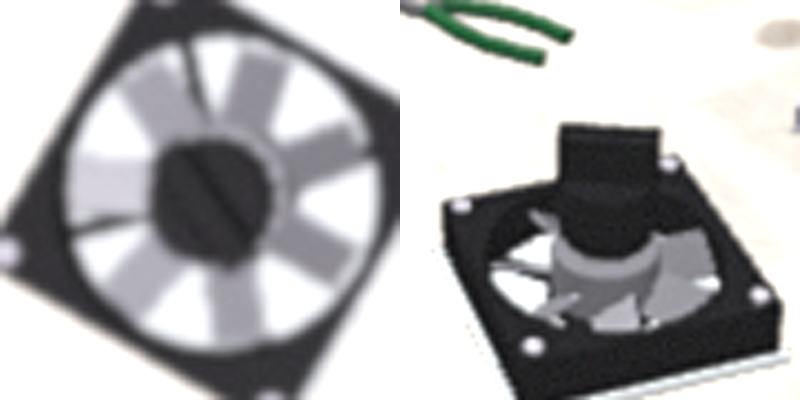

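The top view shows the fan near (219,279), the tray at (336,289) and no obstacle close by. The bar runs diagonally, upper-left to lower-right, and in the scene view its broad face turns towards the camera.

```bash
python3 - <<'E'
from h import *
for c in("top","scene"):
    im,d=bot.read_camera(c);P=cloud(c,d)
    s=(abs(P[...,0]-.487)<.05)&(abs(P[...,1]-.097)<.05)&(d>0)
    for lo,hi in((.074,.11),(.087,.11)):
        Q=P[s&(P[...,2]>lo)&(P[...,2]<hi)]
        if len(Q)<4: print(c,lo,len(Q));continue
        m=Q[:,:2].mean(0);u,w,v=np.linalg.svd(Q[:,:2]-m)
        print(c,lo,len(Q),Q.mean(0).round(4),Q[:,2].max().round(4),"ang",np.degrees(np.arctan2(v[0,1],v[0,0])).round(1),"ext",np.ptp((Q[:,:2]-m)@v.T,axis=0).round(4),cv2.minAreaRect((Q[:,:2]*1000).astype(np.float32)))
    for z,lo,hi,cx in((.03,.026,.034,(.487,.097)),):
        s=(np.hypot(P[...,0]-cx[0],P[...,1]-cx[1])<.1)&(P[...,2]>lo)&(P[...,2]<hi)&(im.max(2)<70)
        print("frame",s.sum(),cv2.minAreaRect((P[s][:,:2]*1000).astype(np.float32)))
    s=(np.hypot(P[...,0]-.473,P[...,1]+.131)<.09)&(P[...,2]>.009)&(P[...,2]<.022)
    print("tray",s.sum(),cv2.minAreaRect((P[s][:,:2]*1000).astype(np.float32)))
    if c=="top":
        g=cv2.cvtColor(im,cv2.COLOR_BGR2GRAY)
        a=cv2.resize(g[265:292,204:231],(540,540),interpolation=cv2.INTER_CUBIC)
        cv2.imwrite("pics/bar.png",cv2.normalize(np.clip(a,20,70),None,0,255,cv2.NORM_MINMAX))
        # homography-based ray directions for bar angle
        for px in((210,270),(224,288)): print(px,atz(c,px,.09))
E
```

```text
top 0.074 192 [0.4888 0.0982 0.0913] 0.0973 ang -144.1 ext [0.0436 0.0179] ((486.8966064453125, 101.11117553710938), (43.53425216674805, 17.818756103515625), 36.571041107177734)
top 0.087 174 [0.4885 0.0985 0.0924] 0.0973 ang -144.2 ext [0.0436 0.0122] ((488.5008850097656, 98.95960998535156), (43.54051971435547, 12.146328926086426), 36.43308639526367)
frame 843 ((488.0848693847656, 98.08438110351562), (111.01696014404297, 111.95368957519531), 60.94232940673828)
tray 377 ((473.0554504394531, -131.66107177734375), (110.15129852294922, 90.43318176269531), 23.87336540222168)
(210, 270) [0.50653826 0.10714289 0.09      ]
(224, 288) [0.47529583 0.081552   0.09      ]
scene 0.074 266 [0.4837 0.0998 0.0858] 0.0941 ang -144.5 ext [0.0434 0.0165] ((485.6639709472656, 97.94731140136719), (43.38687515258789, 16.10127067565918), 34.71588897705078)
scene 0.087 132 [0.4846 0.0985 0.0911] 0.0941 ang -144.8 ext [0.0421 0.0163] ((485.5411376953125, 97.76143646240234), (42.261470794677734, 15.706319808959961), 33.89866256713867)
frame 743 ((485.6070251464844, 98.11248779296875), (114.83511352539062, 117.87175750732422), 60.79960632324219)
tray 324 ((470.4447021484375, -134.03921508789062), (110.30683898925781, 94.7730712890625), 22.894603729248047)
```

View pics/bar.png

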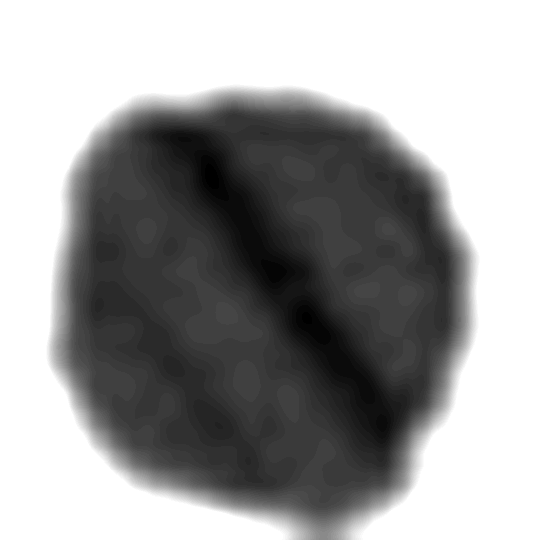

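```bash
cat > m.py <<'E'
# usage: m.py x y heading(tool y, deg) z : prints remaining move in tool axes
from h import *
import sys
from scipy.spatial.transform import Rotation as Ro
o=bot.get_obs();p=np.array(o["eef_pos"]);w,x,y,z=o["tool_rot"];R=Ro.from_quat([x,y,z,w]).as_matrix()
hd=np.degrees(np.arctan2(R[1,1],R[0,1]))
X,Y,H,Z=map(float,sys.argv[1:5])
print("t",round(o["t"],2),"p",p.round(4),"tilt",np.degrees(np.arccos(-R[2,2])).round(2),"heading",hd.round(2),"q",np.round(o["q"],2),"w",round(o["gripper_width"]*.0854,4))
print("move",(R.T@(np.array([X,Y,Z])-p)).round(4),"turn",round((hd-H+180)%360-180,2))
print("F",np.round(o["contact_force"],1),"Ftool",(R.T@o["contact_force"]).round(1),"M",np.round(o["torque"],2),"grasp",np.round(o["grasp_force"],1))
E
python3 -m pendant '[[0.0854,-0.0277,-0.0268,0,0],[0.0854,-0.0277,-0.0268,0,0],[0.0854,-0.0277,-0.0268,0,0],[0.0854,-0.0277,-0.0268,0,0],[0.0854,-0.0277,-0.0268,0,0],[0.0854,-0.0277,-0.0268,0,0],[0.0854,-0.0277,-0.0268,0,0],[0.0854,-0.0277,-0.0268,0,0],[0.0854,-0.0277,-0.0268,0,0],[0.0854,-0.0277,-0.0268,0,0],[0.0854,-0.0277,-0.0268,0,0],[0.0854,-0.0277,-0.0268,0,0]]'; python3 m.py .487 .098 125.5 .30
```

```text
t: 2.2
eef_pos: [0.4403, 0.2027, 0.4051]
tool_rot: [0.0, 0.189, 0.982, 0.0]
contact_force: [1.2, 0.1, -0.5]
gripper_width: 1.0
grasp_force: 0.0
t 2.2 p [0.4403 0.2027 0.4051] tilt 0.06 heading 68.19 q [-0.75  0.16  0.21  2.01 -0.04  0.98  0.67] w 0.0854
move [-0.0822 -0.0799  0.1051] turn -57.31
F [ 1.2  0.1 -0.5] Ftool [-1.1  0.5  0.5] M [ 0.01 -0.07  0.04] grasp 0.0
```

```bash
python3 -m pendant '[[0.03,-0.0206,-0.02,0.0263,0],[0.03,-0.0206,-0.02,0.0263,0],[0.03,-0.0206,-0.02,0.0263,0],[0.03,-0.0206,-0.02,0.0263,0],[0.03,0,0,0,-7.16],[0.03,0,0,0,-7.16],[0.03,0,0,0,-7.16],[0.03,0,0,0,-7.16],[0.03,0,0,0,-7.16],[0.03,0,0,0,-7.16],[0.03,0,0,0,-7.16],[0.03,0,0,0,-7.16]]' 20 >/dev/null; python3 m.py .487 .098 125.5 .248
```

```text
t 3.2 p [0.4868 0.0997 0.2997] tilt 0.03 heading 125.81 q [-0.36  0.32  0.04  2.07 -0.02  0.74  1.89] w 0.0299
move [ 0.0009 -0.0015  0.0517] turn 0.31
F [-0.3 -0.8 -0.2] Ftool [ 0.7 -0.5  0.2] M [-0.01  0.02 -0.02] grasp 0.0
```

```bash
python3 -m pendant '[[0.03,0,-0.001,0.012,0.3],[0.03,0,0,0.012,0],[0.03,0,0,0.01,0],[0.03,0,0,0.006,0],[0.03,0,0,0,0],[0.03,0,0,0,0]]' 20 >/dev/null; python3 m.py .487 .098 125.5 .248
python3 - <<'E'
from h import *
im,d=bot.read_camera("scene");
cv2.imwrite("pics/s1.png",np.clip(cv2.resize(im[170:320,210:360],(600,600),interpolation=cv2.INTER_CUBIC)*1.5,0,255).astype(np.uint8))
E
```

```text
t 3.7 p [0.4873 0.0989 0.2594] tilt 0.04 heading 125.16 q [-0.36  0.39  0.04  2.1  -0.02  0.65  1.88] w 0.0303
move [ 0.0007 -0.0006  0.0114] turn -0.34
F [-0.2  0.1  0.6] Ftool [ 0.1  0.2 -0.6] M [-0.    0.03  0.01] grasp 0.0
```

View pics/s1.png

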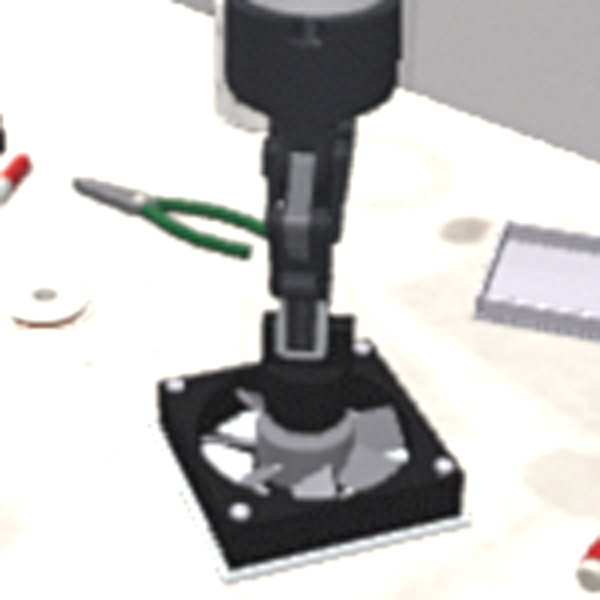

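The finger sits straddling the bar, centred along it (finger at column 303, bar 262–355). Descend and close gently.

```bash
python3 -m pendant '[[0.03,0.0005,-0.0005,0.005,0],[0.03,0,0,0.004,0],[0.018,0,0,0,0],[0.016,0,0,0,0],[0.014,0,0,0,0],[0.014,0,0,0,0]]' 20 >/dev/null; python3 m.py .487 .098 125.5 .248;  python3 -m pendant '[[0.012,0,0,0,0],[0.01,0,0,0,0],[0.01,0,0,0,0]]' 20 >/dev/null; python3 m.py .487 .098 125.5 .248
```

```text
t 4.25 p [0.4872 0.0982 0.2506] tilt 0.01 heading 125.16 q [-0.36  0.4   0.04  2.11 -0.03  0.63  1.88] w 0.0137
move [ 0.0003 -0.      0.0026] turn -0.34
F [ 0.5 -0.1  0.2] Ftool [-0.4 -0.3 -0.2] M [ 0.02 -0.   -0.01] grasp 0.0
t 4.5 p [0.4873 0.0979 0.2507] tilt 0.03 heading 125.14 q [-0.36  0.4   0.04  2.11 -0.02  0.63  1.88] w 0.0114
move [0.0002 0.0003 0.0027] turn -0.36
F [ 1.  -2.6  2.1] Ftool [ 0.6 -2.7 -2.1] M [-0.37 -0.04 -0.03] grasp 21.5
```

```bash
python3 -m pendant '[[0.008,0,0,0,3],[0.008,0,0,0,3],[0.008,0,0,0,3],[0.008,0,0,0,3]]' 25 >/dev/null; python3 m.py .487 .098 125.5 .248;  python3 -m pendant '[[0.008,0,0,0,3],[0.008,0,0,0,3],[0.008,0,0,0,3],[0.008,0,0,0,0]]' >/dev/null; python3 m.py .487 .098 125.5 .248
```

```text
t 4.83 p [0.4873 0.098  0.2507] tilt 0.03 heading 113.0 q [-0.4   0.41  0.09  2.11 -0.06  0.63  1.71] w 0.0111
move [0.0003 0.0001 0.0027] turn -12.5
F [-0.  -0.3  2.4] Ftool [ 0.1 -0.2 -2.4] M [-0.34  0.03  0.02] grasp 25.7
t 5.17 p [0.4874 0.0981 0.2507] tilt 0.04 heading 104.05 q [-0.43  0.41  0.13  2.11 -0.09  0.63  1.58] w 0.0112
move [0.0004 0.     0.0027] turn -21.45
F [-0.4 -1.4  2.4] Ftool [ 0.8 -1.2 -2.4] M [-0.28 -0.1  -0.04] grasp 25.7
```

```bash
for i in 1 2 3; do python3 -m pendant '[[0.008,0,0,0,3],[0.008,0,0,0,3],[0.008,0,0,0,0]]' >/dev/null; python3 m.py .487 .098 125.5 .248 | grep -v move| sed 's/tilt.*head/head/;s/q \[.*w/w/'; done
```

```text
t 5.42 p [0.4874 0.0981 0.2507] heading 98.14 w 0.0113
F [ 1.  -1.8  1.9] Ftool [-0.7 -1.9 -1.9] M [-0.34 -0.16 -0.01] grasp 25.7
t 5.67 p [0.4874 0.0981 0.2507] heading 92.2 w 0.0115
F [ 0.8 -1.8  2.3] Ftool [-0.7 -1.8 -2.3] M [-0.41 -0.27  0.01] grasp 25.7
t 5.92 p [0.4875 0.098  0.2507] heading 86.23 w 0.0113
F [ 0.5 -1.4  2.4] Ftool [-0.6 -1.4 -2.4] M [-0.48 -0.36  0.03] grasp 25.8
```

```bash
for i in 1 2 3; do python3 -m pendant '[[0.008,0,0,0,3],[0.008,0,0,0,3],[0.008,0,0,0,0]]' >/dev/null; python3 m.py .487 .098 125.5 .248 | grep -v move| sed 's/tilt.*head/head/;s/q \[.*w/w/'; done
```

```text
t 6.17 p [0.4875 0.098  0.2507] heading 80.26 w 0.0115
F [ 1.1 -2.1  3.1] Ftool [-1.4 -1.9 -3.1] M [-0.51 -0.42  0.02] grasp 25.8
t 6.42 p [0.4875 0.098  0.2507] heading 74.28 w 0.0112
F [ 1.5 -2.   3.7] Ftool [-2.  -1.5 -3.7] M [-0.61 -0.46  0.01] grasp 25.9
t 6.67 p [0.4875 0.098  0.2508] heading 68.28 w 0.0115
F [ 2.3 -2.8  4. ] Ftool [-3.2 -1.7 -4. ] M [-0.68 -0.44 -0.03] grasp 26.1
```

```bash
for i in 1 ; do python3 -m pendant '[[0.008,-0.0002,-0.0001,-0.0002,3],[0.008,-0.0002,-0.0001,-0.0002,3],[0.008,0,0,0,0]]' >/dev/null; python3 m.py .487 .098 125.5 .248 | grep -v move| sed 's/tilt.*head/head/;s/q \[.*w/w/'; done;for i in 1 ; do python3 -m pendant '[[0.008,0,0,0,3],[0.008,0,0,0,3],[0.008,0,0,0,0]]' >/dev/null; python3 m.py .487 .098 125.5 .248 | grep -v move| sed 's/tilt.*head/head/;s/q \[.*w/w/'; done
```

```text
t 6.92 p [0.4877 0.0978 0.2511] heading 62.3 w 0.0113
F [ 0.5 -2.5  5.7] Ftool [-1.6 -2.  -5.7] M [-0.64 -0.39  0.01] grasp 26.1
t 7.17 p [0.4877 0.0977 0.2512] heading 56.3 w 0.0111
F [ 1.5 -2.4  7. ] Ftool [-2.6 -1.2 -7. ] M [-0.68 -0.21  0.05] grasp 26.3
```

```bash
python3 -m pendant '[[0.008,0,0,-0.0005,0],[0.008,0,0,0,0]]' >/dev/null; python3 m.py .487 .098 125.5 .248 | grep -v move| sed 's/tilt.*head/head/;s/q \[.*w/w/'; for i in 1 2 ; do python3 -m pendant '[[0.008,-0.0001,0,-0.0003,3],[0.008,0,-0.0001,-0.0003,3],[0.008,0,0,0,0]]' >/dev/null; python3 m.py .487 .098 125.5 .248 | grep -v move| sed 's/tilt.*head/head/;s/q \[.*w/w/'; done
```

```text
t 7.33 p [0.4876 0.0977 0.2515] heading 56.37 w 0.0113
F [ 1.5 -2.6  4.3] Ftool [-2.7 -1.3 -4.3] M [-0.67 -0.49 -0.01] grasp 25.9
t 7.58 p [0.4877 0.0976 0.2521] heading 50.2 w 0.0115
F [ 2.  -3.4  3.9] Ftool [-3.7 -1.3 -3.9] M [-0.66 -0.58  0.03] grasp 26.0
t 7.83 p [0.4877 0.0975 0.2527] heading 44.24 w 0.0115
F [ 2.8 -4.   3.7] Ftool [-4.8 -0.7 -3.7] M [-0.68 -0.71 -0.02] grasp 25.9
```

```bash
python3 -m pendant '[[0.008,-0.0005,0,0,0],[0.008,0,0,0,0]]' >/dev/null; python3 m.py .487 .098 125.5 .248 | grep -v move| sed 's/tilt.*head/head/;s/q \[.*w/w/'; for i in 1 2 ; do python3 -m pendant '[[0.008,-0.0001,0,-0.0003,3],[0.008,-0.0001,0,-0.0003,3],[0.008,0,0,0,0]]' >/dev/null; python3 m.py .487 .098 125.5 .248 | grep -v move| sed 's/tilt.*head/head/;s/q \[.*w/w/'; done
```

```text
t 8.0 p [0.4879 0.0974 0.2527] heading 44.33 w 0.0117
F [ 1.8 -1.8  5.1] Ftool [-2.5  0.  -5.1] M [-0.41 -0.49  0.06] grasp 25.9
t 8.25 p [0.488  0.0973 0.2532] heading 38.18 w 0.0113
F [ 2.6 -1.2  4.1] Ftool [-2.5  1.3 -4.1] M [-0.31 -0.62 -0.07] grasp 25.9
t 8.5 p [0.4881 0.0971 0.2538] heading 32.23 w 0.0116
F [ 2.3 -0.9  3.1] Ftool [-2.   1.5 -3.1] M [-0.28 -0.63  0.02] grasp 25.8
```

```bash
for i in 1 2 3 4; do python3 -m pendant '[[0.008,-0.0001,0.0001,-0.00025,3],[0.008,-0.0001,0.0001,-0.00025,3],[0.008,0,0,0,0]]' >/dev/null; python3 m.py .487 .098 125.5 .248 | grep -v move| sed 's/tilt.*head/head/;s/q \[.*w/w/'; done
```

```text
t 8.75 p [0.4883 0.097  0.2542] heading 26.26 w 0.0114
F [ 2.  -1.1  2.4] Ftool [-1.9  1.4 -2.4] M [-0.32 -0.47 -0.05] grasp 25.8
t 9.0 p [0.4884 0.0968 0.2546] heading 20.28 w 0.0113
F [ 1.9 -1.8  1.8] Ftool [-2.3  1.1 -1.8] M [-0.26 -0.46 -0.04] grasp 25.8
t 9.25 p [0.4886 0.0967 0.2551] heading 14.3 w 0.0115
F [ 1.  -1.7  2.5] Ftool [-1.9  0.6 -2.5] M [-0.24 -0.38 -0.02] grasp 25.7
t 9.5 p [0.4888 0.0965 0.2555] heading 8.31 w 0.0114
F [0.4 0.2 2.4] Ftool [ 0.1  0.5 -2.4] M [-0.24 -0.25 -0.02] grasp 25.7
```

```bash
for i in 1 2 3 4 5; do python3 -m pendant '[[0.008,0,0,-0.00022,3],[0.008,0,0,-0.00022,3],[0.008,0,0,0,0]]' >/dev/null; python3 m.py .487 .098 125.5 .248 | grep -v move| sed 's/tilt.*head/head/;s/q \[.*w/w/'; done
```

```text
t 9.75 p [0.4887 0.0964 0.256 ] heading 2.31 w 0.0114
F [ 1.4 -1.4  1.7] Ftool [-1.4  1.3 -1.7] M [-0.31 -0.21  0.02] grasp 25.6
t 10.0 p [0.4887 0.0963 0.2564] heading -3.69 w 0.0112
F [ 0.8 -1.1  1.4] Ftool [-1.   0.9 -1.4] M [-0.4  -0.14 -0.03] grasp 25.6
t 10.25 p [0.4887 0.0962 0.2568] heading -9.69 w 0.0115
F [-0.  -1.8  2.2] Ftool [-1.8  0.3 -2.2] M [-0.5  -0.05 -0.1 ] grasp 25.6
t 10.5 p [0.4886 0.0961 0.2573] heading -15.69 w 0.0114
F [ 0.3 -3.4  1.2] Ftool [-3.2  1.2 -1.2] M [-0.66  0.05 -0.01] grasp 25.6
t 10.75 p [0.4886 0.0961 0.2577] heading -21.69 w 0.0116
F [-0.8 -2.4  2.1] Ftool [-2.5  0.2 -2. ] M [-0.75  0.13 -0.03] grasp 25.6
```

```bash
python3 m.py .487 .098 125.5 .248|head -1; for i in 1 2 3 4 5; do python3 -m pendant '[[0.008,-0.0001,0,-0.0002,3],[0.008,0,0,-0.0002,3],[0.008,0,0,0,0]]' >/dev/null; python3 m.py .487 .098 125.5 .248 | grep -v move| sed 's/tilt.*head/head/;s/q \[.*w/w/'; done
```

```text
t 10.75 p [0.4886 0.0961 0.2577] tilt 0.09 heading -21.69 q [-0.89  0.49  0.72  2.13 -0.51  0.69 -0.2 ] w 0.0116
t 11.0 p [0.4886 0.096  0.2581] heading -27.69 w 0.0111
F [-1.3 -4.3  1.8] Ftool [-4.4  0.8 -1.8] M [-0.88  0.29 -0.  ] grasp 25.6
t 11.25 p [0.4885 0.0959 0.2585] heading -33.69 w 0.0117
F [-2.1 -3.1  1.9] Ftool [-3.8 -0.1 -1.9] M [-0.85  0.47 -0.06] grasp 25.7
t 11.5 p [0.4884 0.0959 0.2589] heading -39.69 w 0.0113
F [-2.5 -3.7  2.7] Ftool [-4.4  0.4 -2.7] M [-0.97  0.65 -0.01] grasp 25.8
t 11.75 p [0.4883 0.0958 0.2593] heading -45.69 w 0.0113
F [-2.9 -4.1  2.5] Ftool [-4.9  0.9 -2.5] M [-0.97  0.73 -0.02] grasp 25.8
t 12.0 p [0.4882 0.0957 0.2597] heading -51.7 w 0.0114
F [-2.7 -3.4  2.7] Ftool [-4.3  1.  -2.7] M [-0.97  0.75  0.01] grasp 25.7
```

```bash
python3 -m pendant '[[0.008,-0.0004,0,0,0],[0.008,-0.0003,0,0,0],[0.008,0,0,0,0]]' >/dev/null; python3 m.py .487 .098 125.5 .248 | grep -v move| sed 's/tilt.*head/head/;s/q \[.*w/w/'; for i in 1 2; do python3 -m pendant '[[0.008,-0.0001,0,-0.0002,3],[0.008,0,0,-0.0002,3],[0.008,0,0,0,0]]' >/dev/null; python3 m.py .487 .098 125.5 .248 | grep -v move| sed 's/tilt.*head/head/;s/q \[.*w/w/'; done;  for i in 1 2; do python3 -m pendant '[[0.008,0,0,-0.0005,0],[0.008,0,0,0,0]]' >/dev/null; python3 m.py .487 .098 125.5 .248 | grep -v move| sed 's/tilt.*head/head/;s/q \[.*w/w/'; done
```

```text
t 12.25 p [0.4879 0.0956 0.2598] heading -51.7 w 0.0116
F [-2.9 -4.1 -0.5] Ftool [-4.8  1.5  0.5] M [-0.83  0.63  0.02] grasp 25.3
t 12.5 p [0.4878 0.0956 0.2601] heading -57.85 w 0.0115
F [-2.2 -2.3 -0.3] Ftool [-3.1  0.8  0.3] M [-0.77  0.83  0.05] grasp 25.4
t 12.75 p [0.4877 0.0955 0.2605] heading -63.79 w 0.0113
F [-3.8 -2.  -0.7] Ftool [-4.3  0.1  0.7] M [-0.78  0.93  0.  ] grasp 25.3
t 12.92 p [0.4877 0.0957 0.2611] heading -63.67 w 0.0112
F [-4.2 -2.5 -0. ] Ftool [-4.9  0.4  0. ] M [-0.62  1.07  0.01] grasp 25.3
t 13.08 p [0.4877 0.0956 0.2616] heading -63.77 w 0.0113
F [-5.7 -1.7 -1.1] Ftool [-5.8 -1.   1.2] M [-0.57  1.28  0.03] grasp 25.2
```

```bash
python3 -m pendant '[[0.008,-0.0005,0,0,0],[0.008,-0.0005,0,0,0],[0.008,0,0,0,0]]' >/dev/null; python3 m.py .487 .098 125.5 .248 | grep -v move| sed 's/tilt.*head/head/;s/q \[.*w/w/'; for i in 1 2 3; do python3 -m pendant '[[0.008,0,0,-0.0005,0],[0.008,0,0,-0.0005,0],[0.008,0,0,0,0]]' >/dev/null; python3 m.py .487 .098 125.5 .248 | grep -v move| sed 's/tilt.*head/head/;s/q \[.*w/w/'; done
```

```text
t 13.33 p [0.4872 0.0953 0.2618] heading -63.81 w 0.0119
F [-3.1 -1.2 -2.6] Ftool [-3.3 -0.3  2.6] M [-0.3   0.9   0.07] grasp 25.1
t 13.58 p [0.4874 0.095  0.263 ] heading -63.83 w 0.0115
F [-2.4 -1.2 -0.9] Ftool [-2.7  0.   0.9] M [-0.38  0.82 -0.02] grasp 25.3
t 13.83 p [0.4875 0.095  0.264 ] heading -63.84 w 0.0113
F [-2.7 -1.7 -0.3] Ftool [-3.2  0.4  0.3] M [-0.4   0.67 -0.01] grasp 25.3
t 14.08 p [0.4882 0.0954 0.2654] heading -63.84 w 0.0113
F [-0.2 -0.   0.2] Ftool [-0.2 -0.  -0.2] M [ 0.   -0.08  0.06] grasp 25.5
```

```bash
python3 -m pendant '[[0.008,0,0,-0.001,0],[0.008,0,0,-0.001,0],[0.008,0,0,-0.002,0],[0.008,0,0,-0.002,0],[0.008,0,0,-0.002,0],[0.008,0,0,0,0]]' >/dev/null; python3 m.py .487 .098 125.5 .248 | sed 's/tilt.*head/head/'
python3 - <<'E'
from h import *
im,d=bot.read_camera("scene");
cv2.imwrite("pics/s2.png",np.clip(cv2.resize(im[170:320,210:360],(600,600),interpolation=cv2.INTER_CUBIC)*1.5,0,255).astype(np.uint8))
E
```

```text
t 14.58 p [0.4874 0.0951 0.2732] heading -63.84 q [-1.04  0.55  0.95  2.13 -0.65  0.78 -0.79] w 0.0118
move [ 0.0009 -0.0028  0.0252] turn 170.66
F [-0.1 -0.6 -0.2] Ftool [-0.3  0.6  0.2] M [ 0.   -0.03  0.  ] grasp 25.3
```

View pics/s2.png

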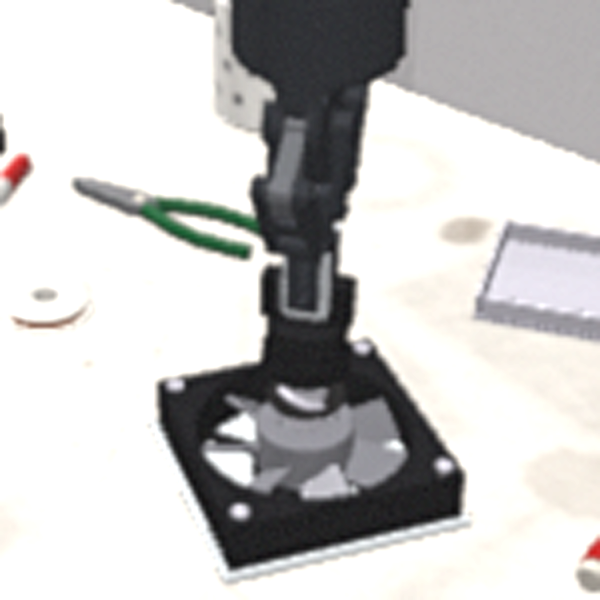

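The picture shows the cap held in the fingers with the bright shaft and washer visible beneath it (about 305,395). It is free, so lift it and carry it to the tray.

```bash
python3 -m pendant '[[0.008,0,0,-0.005,0],[0.008,0,0,-0.01,0],[0.008,0,0,-0.01,0],[0.008,0,0,-0.01,0],[0.008,0,0,-0.005,0],[0.008,0,0,0,0]]' >/dev/null; python3 m.py .472 -.133 -63.8 .25
```

```text
t 15.13 p [0.4878 0.0951 0.3143] tilt 0.15 heading -63.83 q [-1.12  0.49  1.04  2.11 -0.57  0.85 -0.85] w 0.0114
move [-0.1149  0.1978  0.064 ] turn -0.03
F [ 1.1  0.3 -0.6] Ftool [1.2 0.2 0.6] M [0.   0.03 0.04] grasp 25.3
```

```bash
python3 -m pendant '[[0.008,-0.005,0.008,0,0],[0.008,-0.01,0.0175,0,0],[0.008,-0.0105,0.018,0,0],[0.008,-0.0105,0.018,0,0],[0.008,-0.0105,0.018,0,0],[0.008,-0.0105,0.018,0,0],[0.008,-0.0105,0.018,0,0],[0.008,-0.0105,0.018,0,0],[0.008,-0.0105,0.018,0,0],[0.008,-0.01,0.0175,0,0],[0.008,-0.01,0.0175,0,0],[0.008,-0.0065,0.011,0,0]]' >/dev/null; python3 m.py .472 -.133 -63.8 .23
```

```text
t 16.13 p [ 0.47   -0.1355  0.3126] tilt 0.05 heading -63.98 q [-0.63  0.46  1.    2.12 -0.53  0.83 -0.42] w 0.0112
move [ 0.003  -0.0014  0.0826] turn -0.18
F [ 0.   0.4 -0.8] Ftool [ 0.2 -0.4  0.8] M [-0.02  0.02 -0.01] grasp 25.3
```

Check cap position and tilt visually while lowering to 15 mm above the floor.

```bash
python3 -m pendant '[[0.008,0.001,0,0.01,0],[0.008,0.001,0,0.02,0],[0.008,0,-0.001,0.02,0],[0.008,0,0,0.018,0],[0.008,0,0,0.008,0],[0.008,0,0,0.003,0],[0.008,0,0,0,0],[0.008,0,0,0,0]]' >/dev/null; python3 m.py .472 -.133 -63.8 .21
python3 - <<'E'
from h import *
im,d=bot.read_camera("scene")
for r in bot.trace("cap","scene")[:1]:
    P=cloud("scene",d)[r["mask"]];print(r["score"],np.percentile(P,[3,50,97],axis=0).round(4).tolist())
cv2.imwrite("pics/s3.png",np.clip(cv2.resize(im[150:300,280:430],(600,600),interpolation=cv2.INTER_CUBIC)*1.5,0,255).astype(np.uint8))
E
```

```text
t 16.8 p [ 0.4726 -0.1312  0.2341] tilt 0.03 heading -63.84 q [-0.5   0.58  0.83  2.17 -0.69  0.69 -0.3 ] w 0.0113
move [-0.0013  0.0013  0.0241] turn -0.04
F [0.2 0.3 0.2] Ftool [ 0.3 -0.2 -0.2] M [ 0.01  0.04 -0.05] grasp 25.3
0.61 [[0.4527, -0.1351, 0.0268], [0.4662, -0.1185, 0.0485], [0.4889, -0.1102, 0.075]]
```

View pics/s3.png

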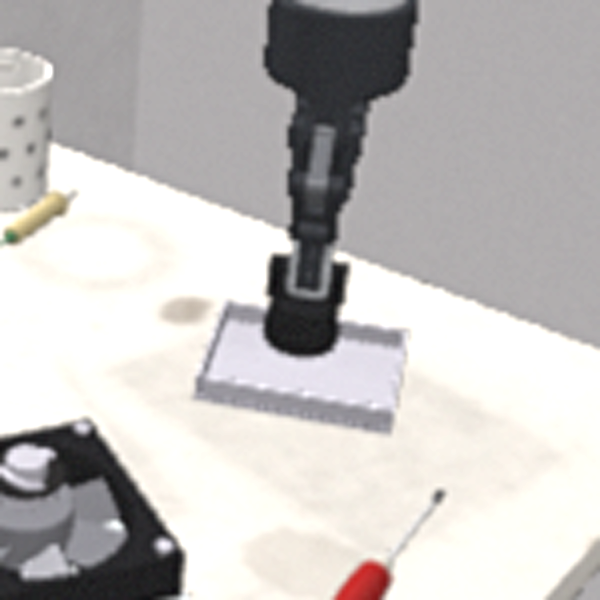

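The cap hangs upright over the middle of the tray (cap at 303,320; tray centre about 300,365), with its rim about 23 mm above the floor.

```bash
python3 -m pendant '[[0.008,0,0.001,0.006,0],[0.008,0,0,0.006,0],[0.008,0,0,0.004,0],[0.008,0,0,0.002,0],[0.008,0,0,0,0]]' >/dev/null; for i in 1 2 3 4 5; do python3 -m pendant '[[0.008,0,0,0.0007,0],[0.008,0,0,0.0003,0]]' >/dev/null;  python3 m.py .472 -.133 -63.8 .21 | grep -v move| sed 's/tilt.*head/head/;s/q \[.*w/w/'; done
```

```text
t 17.48 p [ 0.4729 -0.1321  0.2148] heading -63.85 w 0.0112
F [-0.5 -0.7 -0.3] Ftool [-0.8  0.4  0.3] M [0.04 0.02 0.  ] grasp 25.3
t 17.65 p [ 0.4729 -0.1321  0.2138] heading -63.83 w 0.0114
F [-0.1 -0.2 -1.1] Ftool [-0.2  0.1  1.1] M [ 0.01  0.   -0.01] grasp 25.3
t 17.82 p [ 0.4729 -0.132   0.2128] heading -63.84 w 0.0115
F [-0.2  0.8 -0.1] Ftool [ 0.2 -0.8  0.1] M [-0.02  0.01 -0.  ] grasp 25.3
t 17.98 p [ 0.473  -0.1322  0.2123] heading -63.85 w 0.0116
F [-2.3  2.3 13.4] Ftool [ -1.   -3.1 -13.4] M [0.4  0.69 0.02] grasp 27.1
t 18.15 p [ 0.473  -0.1324  0.2122] heading -63.87 w 0.0112
F [-6.8  4.1 28.4] Ftool [ -4.3  -6.7 -28.4] M [ 0.8   1.52 -0.02] grasp 29.2
```

```bash
python3 -m pendant '[[0.008,0,0,-0.0008,0],[0.008,0,0,-0.0006,0],[0.008,0,0,0,0]]' >/dev/null;python3 m.py .472 -.133 -63.8 .21|tail -1; python3 -m pendant '[[0.014,0,0,0,0],[0.018,0,0,0,0],[0.024,0,0,0,0],[0.03,0,0,0,0],[0.04,0,0,0,0],[0.04,0,0,0,0]]' >/dev/null; python3 m.py .472 -.133 -63.8 .21; python3 -m pendant '[[0.04,0,0,-0.01,0],[0.04,0,0,-0.02,0],[0.04,0,0,-0.03,0],[0.04,0,0,-0.03,0],[0.04,0,0,-0.03,0],[0.04,0,0,0,0],[0.04,0,0,0,0]]' >/dev/null
python3 - <<'E'
from h import *
im,d=bot.read_camera("scene")
P=cloud("scene",d)
s=(np.hypot(P[...,0]-.472,P[...,1]+.133)<.035)&(P[...,2]>.01)&(P[...,2]<.1);Q=P[s];print(s.sum(),np.percentile(Q,[2,50,98],axis=0).round(4).tolist())
im2,d=bot.read_camera("top");P=cloud("top",d)
s=(np.hypot(P[...,0]-.472,P[...,1]+.133)<.04)&(P[...,2]>.02)&(P[...,2]<.1);Q=P[s]
if len(Q):print(s.sum(),np.percentile(Q,[2,50,98],axis=0).round(4).tolist())
cv2.imwrite("pics/s4.png",np.clip(cv2.resize(im[150:300,280:430],(600,600),interpolation=cv2.INTER_CUBIC)*1.5,0,255).astype(np.uint8))
E
```

```text
F [-1.1  1.4  5. ] Ftool [-0.3 -1.7 -5. ] M [ 0.07  0.16 -0.03] grasp 26.0
t 18.9 p [ 0.4729 -0.1321  0.2121] tilt 0.01 heading -63.84 q [-0.46  0.61  0.78  2.17 -0.74  0.65 -0.26] w 0.0402
move [-0.0012  0.0005  0.0021] turn -0.04
F [0.  0.1 1.2] Ftool [ 0.1 -0.1 -1.2] M [-0.01 -0.03  0.03] grasp 0.0
403 [[0.4525, -0.1384, 0.0113], [0.4683, -0.1233, 0.0332], [0.4903, -0.1109, 0.0543]]
278 [[0.4628, -0.1427, 0.0223], [0.4798, -0.1231, 0.0329], [0.4951, -0.1101, 0.0566]]
```

View pics/s4.png

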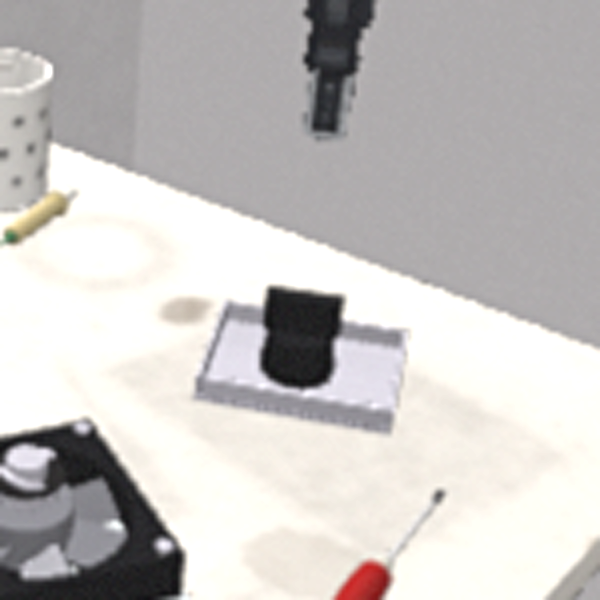

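The cap stands upright in the tray (centre about 300,340). Its top is at about 54 mm, which fits 51 mm of cap on the 3 mm floor, and the hand is clear.

```bash
python3 -c "
from station import bot
print(bot.hand_in())"
```

```text
the job is handed in; nothing more can be done
None
```

The cap is unscrewed and stands upright and released near the middle of the steel tray, set down rather than dropped, and the job is handed in at about 19.6 s; the hand-in gave no verdict.

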